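# Teach a proximity sensor with the setting pin

## Task

Teach the proximity sensor its switching point: draw the steel setting pin out of its socket in the teach box, push the recessed teach button fully down with the pin's tip and keep it down for about half a second. Then carry the pin across to the sensor, leaving the tube plugs in between where they stand, and finish while still holding it upright and still, its tip centred about 8 mm above the sensor's face; the pin must never touch the sensor or its guard bars.

Things in the scene. Friction and masses are not known exactly. Their poses are not given: they have to be found in the camera images.
- setting_pin: Loose turned steel pin, 106 mm long, about 0.16 kg, upright in the teach box's socket at the start, tip 20 mm above the bench. Origin at the centre of the flat lower tip, z up along the pin: shank 10 mm diameter from 0 to 40 mm (tapered to 8 mm at the tip), collar 26 mm diameter from 40 to 46 mm (rests on the box top), round grip 18 mm diameter from 46 to 106 mm.
- teach_box: Grey enclosure fixed to the bench, 90 (x) x 140 (y) x 60 mm high, on one side of the row of plugs (left or right). Origin at the centre of its underside. In its flat top: the pin socket at y = +40 mm (13 mm bore, 46 mm deep) and the teach button's bore at y = -40 mm (18 mm bore in a 29 mm diameter aluminium rim standing 1.5 mm proud).
- button_top (a point): Centre of the top of the unpressed teach button: black, 15.6 mm diameter, 6 mm below the box top. Fixed to the box (does not go down with the button). Pressed straight down.
- teach_button (a joint): Travel of the teach button, m: 0 out, 0.004 fully down. Spring return, about 1 N to start moving and 4.5 N at the stop.
- sensor_stand: Proximity sensor fixed to the bench, on the other side of the row of plugs from the teach box: a threaded steel barrel 30 mm in diameter standing upright on a 100 (x) x 110 (y) mm foot plate. Origin at the centre of the plate's underside. Guard bars 8 mm thick run along x at y = +42 and -42 mm, from x = -30 to 30 mm, their tops 91 mm above the bench (16 mm above the sensor's face).
- sensor_face (a point): Centre of the sensor's flat round grey face (28 mm diameter), on top of the barrel, 75 mm above the bench; z up.
- plug_plain: Loose plain grey tube plug, 96 mm diameter, 68 mm high, standing in the row between box and sensor. Origin under its centre. To be left alone.
- plug_stud: Loose black tube plug, 84 mm diameter, 91 mm high with its stud, standing in the row. Origin under its centre. To be left alone.
- plug_wing: Loose grey tube plug with a wing knob on top, 92 mm diameter, 92 mm high, standing in the row. Origin under its centre. To be left alone.

How it is judged:
By the outcome, as a careful person would: the job done as asked, in the order asked, and still so for the second after the job is handed in, while the arm keeps its last pose, push and grip.
It also fails if it takes over 58 s, if anything falls off the work surface, if the arm or the gripper's body presses on something with over 40 N, if the wrist force passes 120 N, or if a joint passes its speed limit or range.

## Robot

A 7-joint arm with a two-finger parallel gripper is mounted at the origin on a cart in front of the work surface, level with it; the furniture and walls round the work are solid. World frame = base frame: x ahead of the robot, y to its left, z up, the work surface at z = 0. Lengths are in mm, angles in rad, forces in N, time in s.
With the tool pointing down it reaches from about 350 to 900 mm from the base axis. Payload 8.1 kg.
Tool frame: the origin (TCP) lies on the centre line of the jaws, within the pads' length; the fingertips stand 11 mm ahead of it and the grasp point (between the pads) lies 8 mm behind it; z points along the fingers, y is the line along which they close (so a half turn about z gives the same grasp; the last joint's range is limited). The gripper opens to 92 mm and grips with 3 to 60 N. Pads are 19 mm wide; open, the fingers measure 130 mm over their backs; the gripper's body (75 mm by 190 mm) begins 47 mm behind the grasp point.
Start: joints at [-1.37, 0.434, 0.025, 1.573, -0.012, 1.134, -0.075], TCP at [186.995, 596.384, 237.742] pointing down, gripper open.
Joint ranges: [-2.62, 2.62], [-0.44, 2.09], [-1.27, 1.32], [0.08, 2.57], [-1.32, 4.46], [0.12, 2], [-2.74, 2.74]. Speed limits (rad/s): [2.22, 2.22, 3.01, 3.01, 3.14, 3.14, 3.14].

## Interface

Orientations are given as a unit quaternion [w, x, y, z].
In Python, from bench import bot gives the robot as it stands.
- The arm moves only by the tool creep_tool, called as name(argument=value, ...) on one line, values as JSON. Schema: {"type":"object","properties":{"steps":{"type":"array","items":{"type":"number"},"minItems":7,"maxItems":70},"clamp_n":{"type":"number"},"only":{"type":"string"},"quiet":{"type":"boolean"},"lines":{"type":"string"}},"required":["steps"],"additionalProperties":false}. steps is one flat list of numbers that holds 1 to 10 rows one after another, with no inner brackets; each row has 7 numbers: a rotation vector rx, ry, rz in rad, then dx, dy, dz in mm, then the opening from 0.0 (shut) to 1.0 (fully open); each row is the pose to reach, as a shift and turn from the pose commanded when the call began, along the tool's axes at that moment; what a row does not reach only later rows make up. A row lasts 1/12 s, in which the tool goes at most 41.7 mm and 0.125 rad, less where a joint would pass 70% of its speed; a pose out of reach is approached as far as the arm can. The fingers move at their own pace and stop on an object; clamp_n is the grip in N (left out, the last holds). Time passes only in rows, so rows that do not move let the fingers close. The tool returns the time, the measured TCP pose, the force, the opening and the grip force at its end. only (a regular expression) keeps the lines of the reply that match it, lines (a string "A,B") keeps lines A to B, and quiet returns only ok. Input that does not fit is refused with a message, and nothing moves.
- bot.state(): the state, without advancing time (a new reading comes with each control period).
- bot.camera(name): name is "scene" or "top" or "wrist"; returns the picture (384x512x3 uint8, red, green, blue); there is no depth.
- bot.get_calibration(name): a dict with "fx", "fy", "cx", "cy" (pixels), "k1" (the pictures are not rectified: a ray, as slopes to the right and down, at radius r is drawn at 1 + k1 r^2 times it, then the intrinsics apply), "T" (4x4, takes a point from camera to world coordinates). Camera axes: x right, y up, looking along -z (the intrinsics and any distortion apply to the point x, -y, -z); pixel columns grow to the right and rows downward; lengths in mm; the calibration is good to about 2 mm. A picture is of the moment at which its call begins: read the wrist's pose just before it. get_calibration takes no time and is no camera call; for the wrist camera it gives the pose at the moment of the call.
- bot.close_job(): hands the job in; it is judged then, once.
The state is a dict: "time_s": time; "joint_positions": joint angles; "joint_vel": joint speeds; "joint_efforts": joint torques, N m; "tcp_pos": TCP position; "ee_rot": TCP orientation; "wrist_force": force on the tool from outside, world axes, zero at the start; "torque": the same for the moment, N m; "gripper_width": opening from 0.0 (shut) to 1.0 (fully open); "grip_force": force on a finger pad.
Only numpy, scipy, OpenCV 4.12 (cv2) and the standard library are available. Lean on these libraries where they do the work, as an engineer would, in place of code of your own. Each camera call takes 0.05 s, during which the arm holds its last target. There are 200 camera calls.

## Working session

There is one attempt and no reset: what is moved stays moved. The work goes in short steps, Python scripts to look and compute and a tool call to move; the robot and the scene stay as the last step left them, time stands still between calls to the robot, and variables do not carry over. Pictures are saved under pics/ and viewed, at most 10 in all, crops included, and the job is handed in when it is done.

```bash
ls; mkdir -p pics
```

Run:
```python
from bench import bot
import cv2,json,numpy as np
for n in ("scene","top"):
    im=bot.camera(n); cv2.imwrite(f"pics/{n}0.png",im[:,:,::-1])
    c=bot.get_calibration(n); print(n,{k:np.round(v,4).tolist() for k,v in c.items()})
s=bot.state();print(s['tcp_pos'],s['ee_rot'],s['time_s'])
a=cv2.imread("pics/scene0.png");b=cv2.imread("pics/top0.png")
```

```text
bench.py
pics
scene {'fx': 356.7027, 'fy': 356.7027, 'cx': 250.7243, 'cy': 194.8371, 'k1': 0.0318, 'T': [[0.7935, 0.3934, -0.4643, 190.2946], [-0.6084, 0.4955, -0.6199, -542.9706], [-0.0138, 0.7744, 0.6325, 599.6769], [0.0, 0.0, 0.0, 1.0]]}
top {'fx': 390.0007, 'fy': 390.0007, 'cx': 257.0389, 'cy': 185.1975, 'k1': -0.057, 'T': [[0.016, 0.9959, -0.0891, 459.4399], [-0.9999, 0.0162, 0.0017, -14.125], [0.0031, 0.089, 0.996, 1188.4174], [0.0, 0.0, 0.0, 1.0]]}
[186.8740796  595.93223184 237.0224871 ] [-5.16417968e-05  1.51350734e-01  9.88479861e-01 -7.18664184e-04] 0.1
```

View pics/scene0.png

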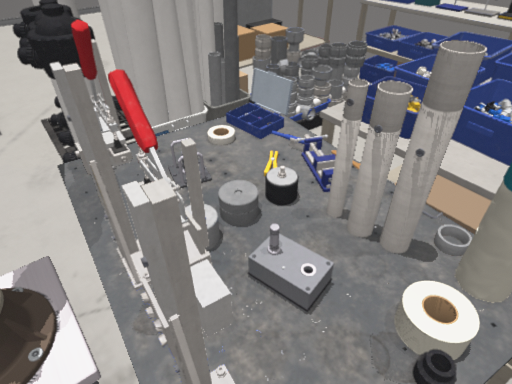

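View pics/top0.png

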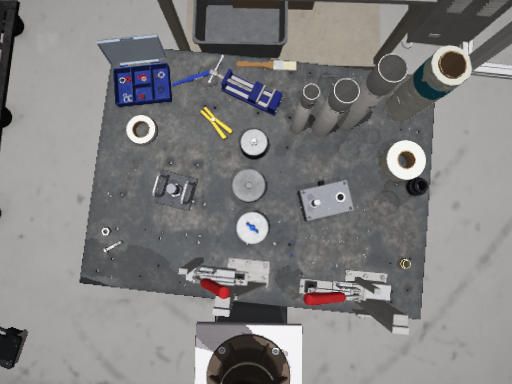

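The top view shows the box at about (327,200) px, with the pin at (316,203) and the button at (340,197). The sensor is at (173,188), and the three plugs stand in a row at column 250. In the scene view the box is at (290,268) and the pin at (274,237). The tall tubes are behind the box and the red clamps are on the robot's side.

Create h.py:
```python
import numpy as np,cv2
from bench import bot
from scipy.spatial.transform import Rotation as R
def ray(c,u,v):
    K=np.array([[c['fx'],0,c['cx']],[0,c['fy'],c['cy']],[0,0,1]],float)
    # k1 model identical to OpenCV's first radial term
    p=cv2.undistortPoints(np.array([[[u,v]]],float),K,np.array([c['k1'],0,0,0.]))[0,0]
    T=np.array(c['T']); d=T[:3,:3]@np.array([p[0],-p[1],-1]); return T[:3,3],d/np.linalg.norm(d)
def plane(c,u,v,z):
    o,d=ray(c,u,v); return o+d*(z-o[2])/d[2]
def tri(*rs):
    A=0;b=0
    for o,d in rs:
        P=np.eye(3)-np.outer(d,d);A=A+P;b=b+P@o
    x=np.linalg.solve(A,b); return x,[np.linalg.norm((np.eye(3)-np.outer(d,d))@(x-o)) for o,d in rs]
def proj(c,p):
    T=np.array(c['T']);q=T[:3,:3].T@(np.array(p)-T[:3,3]);x,y=q[0]/-q[2],-q[1]/-q[2]
    f=1+c['k1']*(x*x+y*y);return c['fx']*x*f+c['cx'],c['fy']*y*f+c['cy']
def tool(p):  # world shift -> tool axes (commanded approx measured)
    s=bot.state();w,x,y,z=s['ee_rot'];return R.from_quat([x,y,z,w]).inv().apply(np.array(p)-s['tcp_pos'])
```

Run:
```python
from h import *
ct=bot.get_calibration('top');
for n,u,v,z in [('pin',316,203,126),('btn',340,197,60),('sensor',173,188,75),('wing',252,227,85),('plain',249,185,68),('stud',254,142,70),('tube1base',300,128,0),('tube1top',312,91,200),('redR',310,299,100),('redL',215,288,100)]:
    print(n,plane(ct,u,v,z).round())
a=cv2.imread("pics/scene0.png");b=cv2.imread("pics/top0.png")
f=lambda i,x,y,w,h:cv2.resize(i[y:y+h,x:x+w],(400,300),interpolation=cv2.INTER_CUBIC)
cv2.imwrite("pics/m0.png",np.vstack([np.hstack([f(b,290,172,80,60),f(b,140,160,80,60)]),np.hstack([f(a,240,210,120,90),f(a,160,130,120,90)])]))
```

```text
pin [ 508. -178.  126.]
btn [ 530. -258.   60.]
sensor [547. 225.  75.]
wing [440.  -4.  85.]
plain [560.   7.  68.]
stud [685.  -5.  70.]
tube1base [ 746. -147.    0.]
tube1top [ 797. -155.  200.]
redR [ 245. -166.  100.]
redL [271.  95. 100.]
```

View pics/m0.png

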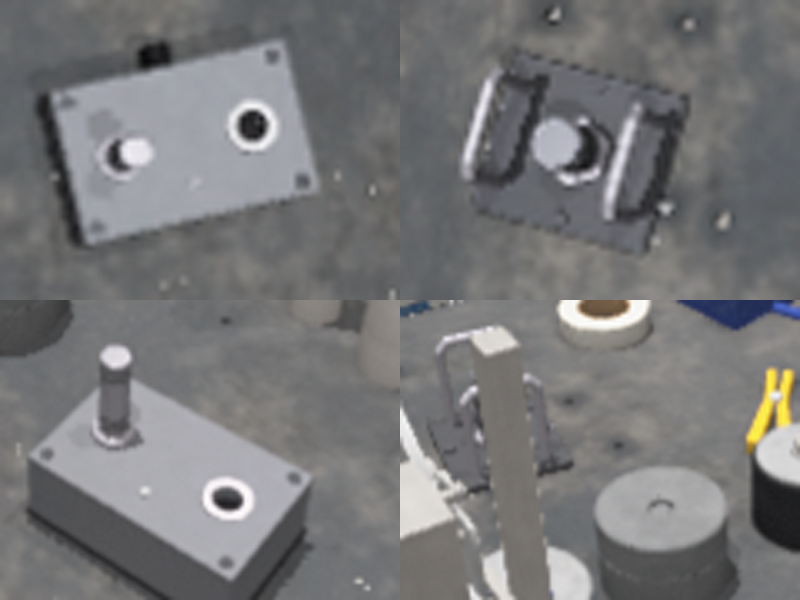

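The enlarged views give these pixels:

| Point | Top view | Scene view |
|---|---|---|
| Pin top | (317.0,202.0) | (274.5,226.2) |
| Button rim | (340.0,196.4) | (308.1,269.1) |
| Sensor face | (171.0,188.2) | hidden by a clamp post |

I'll measure the sensor face with the wrist camera instead.

Run:
```python
from h import *
t=bot.get_calibration('top');s=bot.get_calibration('scene')
print('pin',tri(ray(t,317,202),ray(s,274.5,226.2)));print('btn',tri(ray(t,340,196.4),ray(s,308.1,269.1)))
print('face',plane(t,171,188.2,75))
# stand: guard bar ends
for p in [(463,175),(495,75),(612,215),(640,108)]: print('bar',plane(t,140+(p[0]-400)/5,160+p[1]/5,91).round(1))
w=bot.get_calibration('wrist');T=np.array(w['T']);st=bot.state()
q=st['ee_rot'];Rt=R.from_quat([*q[1:],q[0]]).as_matrix();print('R',Rt.round(3));print('cam in tool',(Rt.T@(T[:3,3]-st['tcp_pos'])).round(1),(Rt.T@T[:3,:3]).round(3),w['fx'],w['k1'])
```

```text
pin (array([ 512.87064632, -181.40407756,  127.77810324]), [np.float64(2.31991096581337), np.float64(2.319910965813391)])
btn (array([ 533.04732919, -258.56619518,   62.10075888]), [np.float64(2.0484487393906567), np.float64(2.048448739390792)])
face [546.32968965 230.78101398  75.        ]
bar [524.9 278.9  91. ]
bar [582.1 262.9  91. ]
bar [503.8 193.5  91. ]
bar [564.6 179.6  91. ]
R [[-0.954  0.299 -0.   ]
 [ 0.299  0.954 -0.001]
 [-0.    -0.001 -1.   ]]
cam in tool [  76.2    0.3 -148.5] [[-0.001  0.96   0.281]
 [ 1.     0.     0.002]
 [ 0.002  0.281 -0.96 ]] 309.75715449910695 -0.038456311340198786
```
Separation pin-btn: (20,-77) = 79.7 ✓. Heights 127.8, 62.1 (126, 61.5) ✓.

Heights and the 80 mm spacing both check out: pin top 127.8 mm, rim 62.1 mm. Next I move over the sensor for two wrist views.

creep_tool(steps=[0, 0, 0, -350, -204, -20, 1, 0, 0, 0, -350, -204, -20, 1, 0, 0, 0, -350, -204, -20, 1, 0, 0, 0, -350, -204, -20, 1, 0, 0, 0, -350, -204, -20, 1, 0, 0, 0, -350, -204, -20, 1, 0, 0, 0, -350, -204, -20, 1, 0, 0, 0, -350, -204, -20, 1, 0, 0, 0, -350, -204, -20, 1, 0, 0, 0, -350, -204, -20, 1])

```text
time_s: 0.93
tcp_pos: [462.1, 293.3, 257.8]
ee_rot: [0.0, 0.153, 0.988, -0.0]
wrist_force: [0.0, 0.5, 0.6]
gripper_width: 1.002
grip_force: 0.0
```

creep_tool(steps=[0, 0, 0, -40, -45, 0, 1, 0, 0, 0, -40, -45, 0, 1, 0, 0, 0, -40, -45, 0, 1, 0, 0, 0, -40, -45, 0, 1, 0, 0, 0, -40, -45, 0, 1])

```text
time_s: 1.35
tcp_pos: [484.0, 243.1, 257.5]
ee_rot: [-0.0, 0.151, 0.989, 0.0]
wrist_force: [0.3, -0.2, 0.3]
gripper_width: 0.999
grip_force: 0.0
```

Create look.py:
```python
import sys,json
from h import *
n=sys.argv[1];c=bot.get_calibration('wrist');im=bot.camera('wrist')[:,:,::-1].copy();cv2.imwrite(f'pics/{n}.png',im)
json.dump({k:np.array(v).tolist() for k,v in c.items()},open(f'{n}.json','w'))
```

```bash
python3 look.py wa
```

```text
(no output)
```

creep_tool(steps=[0, 0, 0, -20, -70, 0, 1, 0, 0, 0, -20, -70, 0, 1, 0, 0, 0, -20, -70, 0, 1, 0, 0, 0, -20, -70, 0, 1, 0, 0, 0, -20, -70, 0, 1])

```text
time_s: 1.82
tcp_pos: [482.4, 171.0, 257.8]
ee_rot: [-0.0, 0.15, 0.989, 0.0]
wrist_force: [-0.8, 0.7, 0.2]
gripper_width: 1.001
grip_force: 0.0
```

```bash
python3 look.py wb; python3 -c "
import cv2,numpy as np
a=cv2.imread('pics/wa.png');b=cv2.imread('pics/wb.png');cv2.imwrite('pics/wab.png',cv2.resize(np.vstack([a,b]),(600,900))[:,:]) if 0 else cv2.imwrite('pics/wab.png',cv2.resize(np.hstack([a,b]),(800,300)))"
```

```text
(no output)
```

View pics/wab.png

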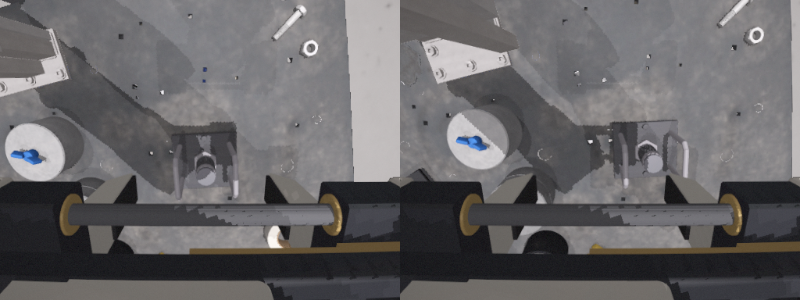

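Both views show the sensor: its face is near (264,225) px in wa and (328,207) px in wb, full scale. The gripper covers the lower half of the frame. I'll zoom in for accurate centres.

```bash
python3 -c "
import cv2,numpy as np
f=lambda n,x,y:cv2.resize(cv2.imread(f'pics/{n}.png')[y:y+75,x:x+100],(400,300),interpolation=cv2.INTER_CUBIC)
cv2.imwrite('pics/z1.png',np.hstack([f('wa',215,170),f('wb',275,150)]))"
```

```text
(no output)
```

View pics/z1.png

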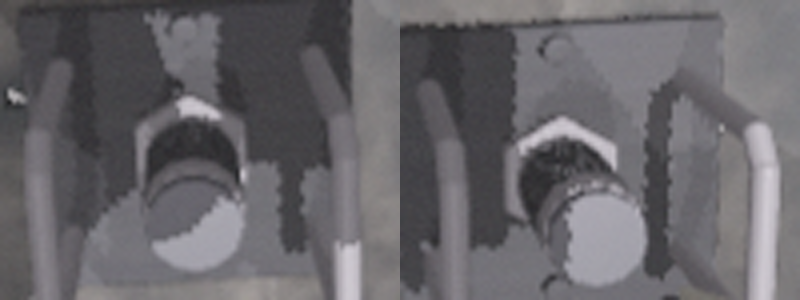

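The face centre is at (263.6,225.9) px in wa and (325.6,209.4) px in wb, about 24 px in diameter.

Run:
```python
from h import *;import json
a=json.load(open('wa.json'));b=json.load(open('wb.json'));t=bot.get_calibration('top')
ra,rb,rt=ray(a,263.6,225.9),ray(b,325.6,209.4),ray(t,171,188.2)
print(tri(ra,rb));print(tri(ra,rb,rt))
print(plane(a,263.6,225.9,75),plane(b,325.6,209.4,75),plane(t,171,188.2,75))
# go over the pin/box: want the camera view of pin top: TCP z 258, pin ~35mm toward robot side free of the gripper bars
print(tool([460,-190,258]))
```

```text
(array([545.7632821 , 231.41064857,  81.07583269]), [np.float64(0.14061462282121862), np.float64(0.14061462282130513)])
(array([546.48832479, 230.95056135,  78.69739777]), [np.float64(0.23957171025476995), np.float64(0.8159729905424588), np.float64(1.0517238302194643)])
[548.11931977 230.77343222  75.        ] [548.46041298 232.11613814  75.        ] [546.32968965 230.78101398  75.        ]
[ -85.8349552  -351.67749314   -0.56627585]
```

Run:
```python
from h import *
t=bot.get_calibration('top');s=bot.get_calibration('scene')
for n,a,b in [('L-slim',(245,287),(190,145)),('L-post',(222,308),(68,70)),('L/R',(222,308),(152,190)),('R',(400,325),(152,190)),('redLtip',(226,293),(120,75)),('redRtip',(306,299),(120,75)),('redL2',(226,293),(80,25))]:
    x,e=tri(ray(t,*a),ray(s,*b));print(n,x.round(),round(e[0]))
```

```text
L-slim [367. -27. 293.] 67
L-post [292.  48. 409.] 6
L/R [302.  34. 191.] 70
R [ 262. -302.  414.] 4
redLtip [339.  33. 397.] 27
redRtip [ 317. -112.  443.] 5
redL2 [328.  37. 467.] 2
```

The clamps are tall, with posts about 410 mm and red handles about 450 mm high at r≈330. I'll raise the tool before swinging across and check the arm's clearance in the scene view.

```bash
python3 -c "
from h import *
s=bot.state();print(np.round(s['joint_positions'],3),s['tcp_pos'])"
```

```text
[-0.625  0.23   0.221  1.83  -0.057  1.087  0.887] [482.36745593 171.30961448 257.71932241]
```

creep_tool(steps=[0, 0, 0, -60, 20, -90, 1, 0, 0, 0, -60, 20, -90, 1, 0, 0, 0, -60, 20, -90, 1, 0, 0, 0, -60, 20, -90, 1])

```text
time_s: 2.2
tcp_pos: [550.0, 172.5, 352.1]
ee_rot: [0.004, 0.151, 0.989, 0.002]
wrist_force: [-0.1, 0.7, 0.7]
gripper_width: 1.001
grip_force: 0.0
```

```bash
python3 -c "
from h import *
s=bot.state();print(np.round(s['joint_positions'],3),s['tcp_pos'])
cv2.imwrite('pics/s1.png',bot.camera('scene')[:,:,::-1])
print(tool([510,-190,350]),tool([545,-5,350]))"
```

```text
[-0.586  0.277  0.253  1.534 -0.071  1.332  0.942] [550.03031977 172.5490672  352.09785428]
[ -71.61449216 -357.30992637   -1.16319272] [ -49.96897099 -170.27706343   -0.73940813]
```

View pics/s1.png

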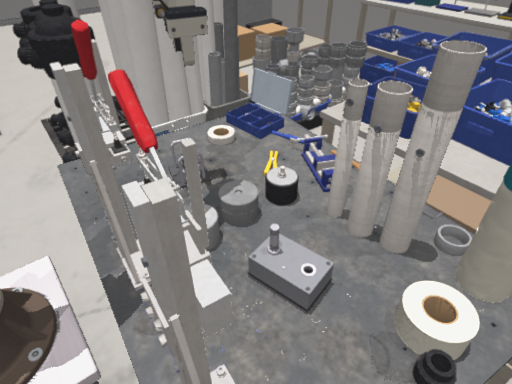

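The arm is only visible at (185,30) px, high above the clamps, so it is clear. I'll swing across to the pin.

creep_tool(steps=[0, 0, 0, -72, -330, 0, 1, 0, 0, 0, -72, -330, 0, 1, 0, 0, 0, -72, -330, 0, 1, 0, 0, 0, -72, -330, 0, 1, 0, 0, 0, -72, -330, 0, 1, 0, 0, 0, -72, -330, 0, 1, 0, 0, 0, -72, -330, 0, 1, 0, 0, 0, -72, -330, 0, 1, 0, 0, 0, -72, -330, 0, 1, 0, 0, 0, -72, -330, 0, 1])

```text
time_s: 3.08
tcp_pos: [514.8, -168.1, 346.8]
ee_rot: [-0.001, 0.153, 0.988, -0.0]
wrist_force: [0.7, 1.6, -0.3]
gripper_width: 0.998
grip_force: 0.0
```

```bash
python3 look.py wc
```

creep_tool(steps=[0, 0, 0, 20, -90, 80, 1, 0, 0, 0, 20, -90, 80, 1, 0, 0, 0, 20, -90, 80, 1, 0, 0, 0, 20, -90, 80, 1, 0, 0, 0, 20, -90, 80, 1])

```text
time_s: 3.55
tcp_pos: [468.9, -244.4, 266.0]
ee_rot: [-0.002, 0.151, 0.988, 0.001]
wrist_force: [1.0, 0.3, 0.7]
gripper_width: 1.0
grip_force: 0.0
```

```bash
python3 look.py wd
```

Run:
```python
from h import *;import json
o=[]
for n in('wc','wd'):
    c=json.load(open(n+'.json'));im=cv2.imread(f'pics/{n}.png')
    u,v=map(int,proj(c,[523,-220,80]));print(n,u,v,[np.round(proj(c,p)) for p in([512,-181,127],[532,-258,61.5])])
    x,y=max(u-50,0),max(v-38,0);print(x,y);o.append(cv2.resize(im[y:y+100,x-16:x+117],(400,300),interpolation=cv2.INTER_CUBIC) if x>=16 else im[:300,:400])
cv2.imwrite('pics/z2.png',np.hstack(o));print(bot.state()['joint_positions'])
```

```text
wc 223 174 [array([246., 165.]), array([202., 185.])]
173 136
wd 291 208 [array([332., 203.]), array([262., 219.])]
241 170
[ 0.00794701  0.26245312  0.46968136  1.78915042 -0.13154192  1.12242615
  1.79012439]
```

View pics/z2.png

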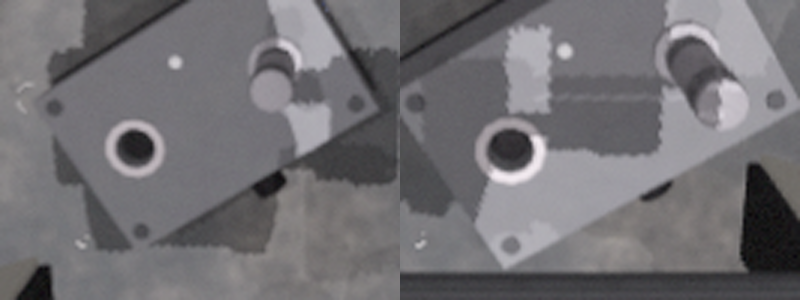

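Pixels from the zoomed views, full scale:

| Point | wc | wd |
|---|---|---|
| Pin top | (246.8,166.0) | (331.5,204.7) |
| Rim centre | (201.3,185.0) | (261.6,220.0) |

Run:
```python
from h import *;import json
c=json.load(open('wc.json'));d=json.load(open('wd.json'));t=bot.get_calibration('top');s=bot.get_calibration('scene')
for n,a,b,e,f,z in [('pin',(246.8,166),(331.5,204.7),(317,202),(274.5,226.2),126),('rim',(201.3,185),(261.6,220),(340,196.4),(308.1,269.1),61.5)]:
    r=[ray(c,*a),ray(d,*b),ray(t,*e),ray(s,*f)]
    print(n,tri(*r[:2]),tri(*r)[0],[plane(k,*p,z).round(1) for k,p in((c,a),(d,b),(t,e),(s,f))])
print(tool([512,-181,266]))
```

```text
pin (array([ 513.41171812, -181.22402055,  125.75530009]), [np.float64(0.28006615182276184), np.float64(0.28006615182279904)]) [ 512.9186191  -181.3044295   127.53197638] [array([ 513.1, -181. ,  126. ]), array([ 513.5, -181.4,  126. ]), array([ 511.1, -180.3,  126. ]), array([ 516.2, -181.1,  126. ])]
rim (array([ 531.27972583, -258.1930727 ,   66.16267055]), [np.float64(0.14874904580353146), np.float64(0.14874904580352383)]) [ 532.6183172  -258.75756594   62.5350482 ] [array([ 532.1, -259.3,   61.5]), array([ 533.2, -258.8,   61.5]), array([ 531.5, -257.4,   61.5]), array([ 535.3, -259.3,   61.5])]
[-21.06593652  72.2361073    1.115507  ]
```

Both points agree across the views, with 80.0 mm spacing and heights about right. I'll align over the pin and then descend.

creep_tool(steps=[0, 0, 0, -22.2, 72.4, 0, 1, 0, 0, 0, -22.2, 72.4, 0, 1, 0, 0, 0, -22.2, 72.4, 60, 1, 0, 0, 0, -22.2, 72.4, 100, 1, 0, 0, 0, -22.2, 72.4, 100, 1, 0, 0, 0, -22.2, 72.4, 100, 1])

```text
time_s: 4.1
tcp_pos: [511.9, -179.4, 164.3]
ee_rot: [-0.003, 0.149, 0.989, 0.001]
wrist_force: [-0.7, -0.2, -0.3]
gripper_width: 1.0
grip_force: 0.0
```

```bash
python3 -c "
from h import *
print(tool([513.2,-181.2,94]))"
```

```text
[-2.18465342 -1.40325416 70.32898733]
```

creep_tool(steps=[0, 0, 0, -1.8, -1.2, 35, 1, 0, 0, 0, -1.8, -1.2, 70, 1, 0, 0, 0, -1.8, -1.2, 70, 1, 0, 0, 0, -1.8, -1.2, 70, 1, 0, 0, 0, -1.8, -1.2, 70, 1])

```text
time_s: 4.52
tcp_pos: [515.9, -184.8, 100.1]
ee_rot: [0.001, 0.151, 0.989, 0.0]
wrist_force: [0.4, 0.1, 0.9]
gripper_width: 1.003
grip_force: 0.0
```

```bash
python3 look.py we
python3 -c "
from h import *
for i in range(3):
    s=bot.state();print(s['tcp_pos'],s['ee_rot'],s['wrist_force'])"
```

```text
[ 516.09669065 -185.09337302  100.37978091] [1.89713908e-03 1.50992101e-01 9.88533147e-01 6.08165374e-05] [-0.60986963  0.03992989  1.12532501]
[ 516.09669065 -185.09337302  100.37978091] [1.89713908e-03 1.50992101e-01 9.88533147e-01 6.08165374e-05] [-0.60986963  0.03992989  1.12532501]
[ 516.09669065 -185.09337302  100.37978091] [1.89713908e-03 1.50992101e-01 9.88533147e-01 6.08165374e-05] [-0.60986963  0.03992989  1.12532501]
```

creep_tool(steps=[0, 0, 0, 0, 0, 0, 0.5, 0, 0, 0, 0, 0, 0, 0.3, 0, 0, 0, 0, 0, 0, 0.1, 0, 0, 0, 0, 0, 0, 0, 0, 0, 0, 0, 0, 0, 0, 0, 0, 0, 0, 0, 0, 0, 0, 0, 0, 0, 0, 0, 0, 0, 0, 0, 0, 0, 0, 0], clamp_n=30)

```text
time_s: 5.23
tcp_pos: [514.1, -185.1, 97.7]
ee_rot: [-0.0, 0.151, 0.988, 0.0]
wrist_force: [0.3, 0.6, -0.3]
gripper_width: 0.471
grip_force: 0.0
```

The fingers are still closing and the TCP has settled about 4 mm off the pin, so I'll correct while they close.

creep_tool(steps=[0, 0, 0, 1.5, 3, 3, 0.45, 0, 0, 0, 1.5, 3, 3, 0.45, 0, 0, 0, 1.5, 3, 3, 0.45, 0, 0, 0, 1.5, 3, 3, 0.45, 0, 0, 0, 1.5, 3, 3, 0.45])

```text
time_s: 5.65
tcp_pos: [513.6, -181.8, 94.7]
ee_rot: [0.0, 0.151, 0.988, -0.0]
wrist_force: [0.2, 0.3, -0.5]
gripper_width: 0.447
grip_force: 0.0
```

```bash
python3 -c "
from h import *
print(tool([513.2,-181.2,94]))"
```

```text
[0.58562271 0.48893803 0.72139476]
```

creep_tool(steps=[0, 0, 0, 0.5, 0.4, 0.5, 0, 0, 0, 0, 0.5, 0.4, 0.5, 0, 0, 0, 0, 0.5, 0.4, 0.5, 0, 0, 0, 0, 0.5, 0.4, 0.5, 0, 0, 0, 0, 0.5, 0.4, 0.5, 0, 0, 0, 0, 0.5, 0.4, 0.5, 0, 0, 0, 0, 0.5, 0.4, 0.5, 0, 0, 0, 0, 0.5, 0.4, 0.5, 0, 0, 0, 0, 0.5, 0.4, 0.5, 0], clamp_n=30)

```text
time_s: 6.4
tcp_pos: [513.3, -181.2, 94.2]
ee_rot: [0.0, 0.151, 0.988, 0.0]
wrist_force: [-0.4, 0.1, -0.0]
gripper_width: 0.191
grip_force: 30.0
```

```bash
python3 -c "
from h import *
s=bot.state();print(s['tcp_pos'],s['wrist_force'],s['torque'],s['grip_force'])"
```

```text
[ 513.26019383 -181.22432312   94.23306915] [-0.41327262  0.08275757 -0.04948958] [ 0.03117633  0.00850634 -0.04060955] 30.000058114528656
```

Gripped at 17.6 mm with no side force. Now I draw the pin straight up.

creep_tool(steps=[0, 0, 0, 0, 0, -8, 0, 0, 0, 0, 0, 0, -16, 0, 0, 0, 0, 0, 0, -24, 0, 0, 0, 0, 0, 0, -32, 0, 0, 0, 0, 0, 0, -40, 0, 0, 0, 0, 0, 0, -48, 0, 0, 0, 0, 0, 0, -56, 0, 0, 0, 0, 0, 0, -64, 0, 0, 0, 0, 0, 0, -70, 0, 0, 0, 0, 0, 0, -70, 0], clamp_n=40)

```text
time_s: 7.23
tcp_pos: [514.0, -181.5, 165.6]
ee_rot: [0.001, 0.151, 0.988, -0.0]
wrist_force: [0.3, -0.7, -1.8]
gripper_width: 0.189
grip_force: 40.0
```

creep_tool(steps=[0, 0, 0, 0, 0, 0, 0, 0, 0, 0, 0, 0, 0, 0, 0, 0, 0, 0, 0, 0, 0])

```text
time_s: 7.48
tcp_pos: [512.9, -181.1, 163.7]
ee_rot: [-0.0, 0.151, 0.988, 0.0]
wrist_force: [-0.4, 0.0, -2.0]
gripper_width: 0.19
grip_force: 40.0
```

```bash
python3 -c "
from h import *
s=bot.state();print(s['tcp_pos'],s['wrist_force'],s['torque'])
t=bot.get_calibration('top');c=bot.get_calibration('scene')
im=bot.camera('scene')[:,:,::-1];u,v=map(int,proj(c,[513,-181,140]))
tp=bot.camera('top')[:,:,::-1];cv2.imwrite('pics/s2.png',cv2.resize(im[v-50:v+70,u-70:u+90],(800,600),interpolation=cv2.INTER_CUBIC))
print(u-70,v-50,tool([532.6,-258.8,164]))"
```

```text
[ 512.94971932 -181.13537328  163.7422689 ] [-0.37826382  0.03097544 -1.99684146] [-0.0623565  -0.0356276  -0.01134605]
203 171 [-41.94110498 -68.1789783   -0.25564783]
```

View pics/s2.png

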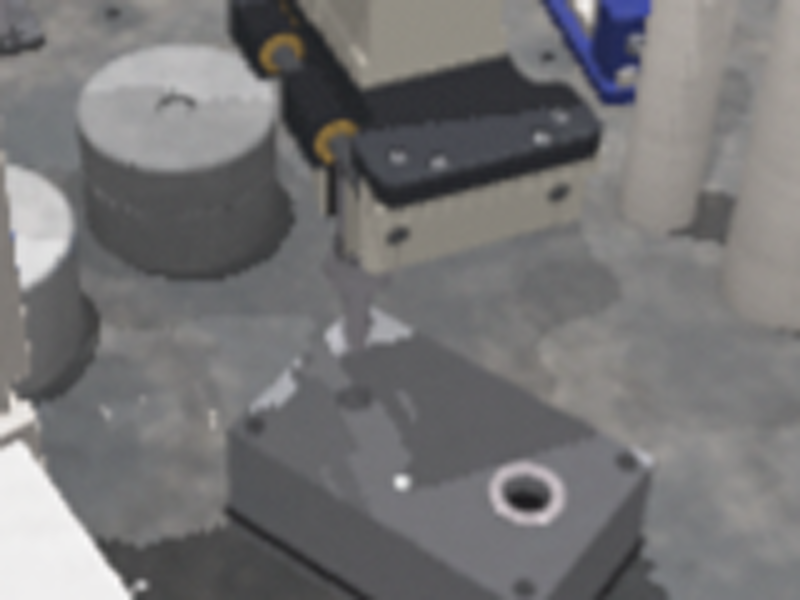

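The pin is out and upright, with its tip at about (274.6,241.3) px. Next I move over the button.

creep_tool(steps=[0, 0, 0, -21, -34, 0, 0, 0, 0, 0, -42, -68.2, 0, 0, 0, 0, 0, -42, -68.2, 0, 0, 0, 0, 0, -42, -68.2, 0, 0, 0, 0, 0, -42, -68.2, 0, 0, 0, 0, 0, -42, -68.2, 0, 0])

```text
time_s: 8.08
tcp_pos: [532.8, -257.6, 163.8]
ee_rot: [-0.001, 0.151, 0.989, 0.001]
wrist_force: [0.1, 0.7, -1.5]
gripper_width: 0.185
grip_force: 40.0
```

```bash
python3 -c "
from h import *
c=bot.get_calibration('scene');print(proj(c,[513,-181.1,89.5]),plane(c,274.6,241.3,89.5))
s=bot.state();print(s['tcp_pos'],s['wrist_force'],tool([532.6,-258.8,128]))"
```

```text
(np.float64(272.72061016787984), np.float64(240.3466572497815)) [ 514.23386609 -185.29548288   89.5       ]
[ 532.76619594 -257.60884494  163.75328796] [ 0.07886555  0.67294535 -1.47594253] [-0.23777237 -1.21756228 35.75199404]
```

creep_tool(steps=[0, 0, 0, -0.2, -0.8, 8, 0, 0, 0, 0, -0.2, -0.8, 16, 0, 0, 0, 0, -0.2, -0.8, 24, 0, 0, 0, 0, -0.2, -0.8, 24, 0, 0, 0, 0, -0.2, -0.8, 24, 0, 0, 0, 0, -0.2, -0.8, 24, 0])

```text
time_s: 8.58
tcp_pos: [532.9, -259.7, 140.1]
ee_rot: [-0.0, 0.151, 0.988, 0.0]
wrist_force: [0.3, -0.8, -2.1]
gripper_width: 0.192
grip_force: 40.0
```

```bash
python3 -c "
from h import *
s=bot.state();print(s['tcp_pos'],s['wrist_force'],tool([532.6,-258.8,128]))
c=bot.get_calibration('scene');im=bot.camera('scene')[:,:,::-1];u,v=map(int,proj(c,[532,-258,80]))
print(proj(c,[532.6,-258.8,61.5]),u-40,v-30);cv2.imwrite('pics/s3.png',cv2.resize(im[v-30:v+30,u-40:u+40],(800,600),interpolation=cv2.INTER_CUBIC))"
```

```text
[ 532.88429778 -259.65778475  140.14087218] [ 0.29621618 -0.81897032 -2.12219398] [ 0.52546396  0.73359168 12.14096899]
(np.float64(306.9030405796642), np.float64(269.6261725975718)) 267 233
```

View pics/s3.png

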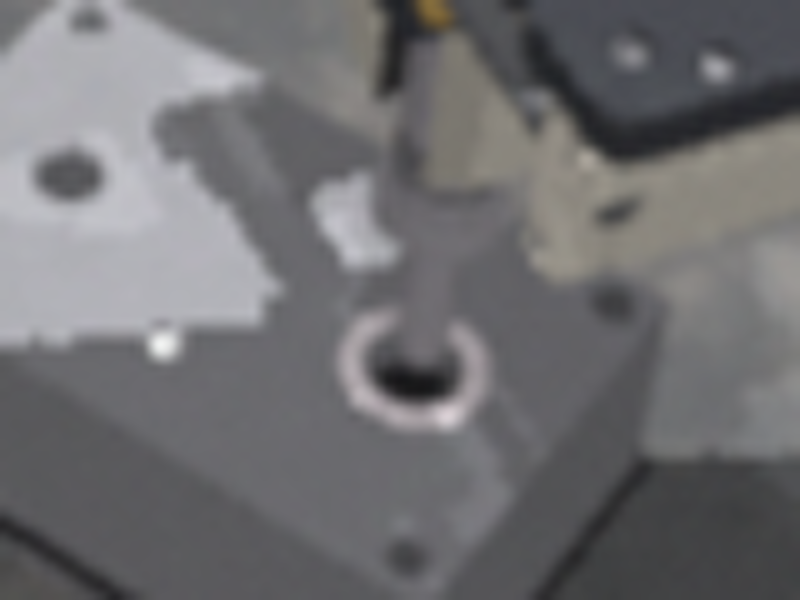

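The pin's tip is at (430,352) px in the crop and the rim centre is at (413,365) px. The tip is about 2–3 mm to image-right of centre, so I'll correct 2 mm and press down.

creep_tool(steps=[0, 0, 0, 2.4, 1.4, 0, 0, 0, 0, 0, 2.4, 1.4, 0, 0, 0, 0, 0, 2.4, 1.4, 4, 0, 0, 0, 0, 2.4, 1.4, 8, 0, 0, 0, 0, 2.4, 1.4, 11, 0, 0, 0, 0, 2.4, 1.4, 13, 0, 0, 0, 0, 2.4, 1.4, 14, 0, 0, 0, 0, 2.4, 1.4, 14, 0])

```text
time_s: 9.3
tcp_pos: [531.0, -257.6, 126.1]
ee_rot: [-0.0, 0.151, 0.988, 0.0]
wrist_force: [-0.2, 1.3, 0.7]
gripper_width: 0.191
grip_force: 40.0
```

creep_tool(steps=[0, 0, 0, 0, 0, 1, 0, 0, 0, 0, 0, 0, 1, 0, 0, 0, 0, 0, 0, 1, 0])

```text
time_s: 9.55
tcp_pos: [531.0, -257.6, 125.4]
ee_rot: [0.0, 0.151, 0.988, 0.0]
wrist_force: [-0.6, -0.2, 1.8]
gripper_width: 0.188
grip_force: 40.0
```

The button spring is loading as expected, 2.7 then 3.8 N, so I push on to the stop.

creep_tool(steps=[0, 0, 0, 0, 0, 0.7, 0, 0, 0, 0, 0, 0, 1.5, 0, 0, 0, 0, 0, 0, 1.5, 0, 0, 0, 0, 0, 0, 1.5, 0])

```text
time_s: 9.88
tcp_pos: [531.1, -257.8, 124.1]
ee_rot: [0.0, 0.151, 0.988, 0.0]
wrist_force: [-2.7, 1.5, 4.8]
gripper_width: 0.188
grip_force: 40.0
```

creep_tool(steps=[0, 0, 0, 0, 0, 0.5, 0, 0, 0, 0, 0, 0, 0.5, 0, 0, 0, 0, 0, 0, 0.5, 0])

```text
time_s: 10.13
tcp_pos: [531.2, -257.8, 123.9]
ee_rot: [0.0, 0.151, 0.988, 0.0]
wrist_force: [-2.6, 1.5, 8.0]
gripper_width: 0.188
grip_force: 40.0
```

It is at the stop at about 10 N net. I'll hold 0.7 s, then raise.

creep_tool(steps=[0, 0, 0, 0, 0, 0, 0, 0, 0, 0, 0, 0, 0, 0, 0, 0, 0, 0, 0, 0, 0, 0, 0, 0, 0, 0, 0, 0, 0, 0, 0, 0, 0, 0, 0, 0, 0, 0, 0, 0, 0, 0, 0, 0, 0, 0, 0, 0, 0, 0, 0, 0, 0, 0, 0, 0])

```text
time_s: 10.8
tcp_pos: [531.2, -257.8, 123.9]
ee_rot: [0.0, 0.151, 0.988, 0.0]
wrist_force: [-2.5, 1.2, 8.8]
gripper_width: 0.187
grip_force: 40.0
```

creep_tool(steps=[0, 0, 0, 0, 0, -6, 0, 0, 0, 0, 0, 0, -14, 0, 0, 0, 0, 0, 0, -30, 0, 0, 0, 0, 0, 0, -60, 0, 0, 0, 0, 0, 0, -90, 0, 0, 0, 0, 0, 0, -120, 0, 0, 0, 0, 0, 0, -150, 0, 0, 0, 0, 0, 0, -180, 0, 0, 0, 0, 0, 0, -180, 0, 0, 0, 0, 0, 0, -180, 0])

```text
time_s: 11.63
tcp_pos: [531.7, -258.3, 305.2]
ee_rot: [0.002, 0.151, 0.988, -0.0]
wrist_force: [0.1, 0.3, -3.1]
gripper_width: 0.189
grip_force: 40.0
```

```bash
python3 -c "
from h import *
print(bot.state()['wrist_force'],tool([546,231,300]))"
```

```text
[ 0.09859996  0.32826221 -3.14045357] [132.86194981 471.13503829   4.61522186]
```

creep_tool(steps=[0, 0, 0, 4, 15, 0, 0, 0, 0, 0, 13, 45, 0, 0, 0, 0, 0, 22, 80, 0, 0, 0, 0, 0, 32, 115, 0, 0, 0, 0, 0, 42, 150, 0, 0, 0, 0, 0, 52, 185, 0, 0, 0, 0, 0, 62, 220, 0, 0, 0, 0, 0, 72, 255, 0, 0, 0, 0, 0, 80, 285, 0, 0, 0, 0, 0, 85, 300, 0, 0])

```text
time_s: 12.47
tcp_pos: [538.6, 59.2, 301.6]
ee_rot: [-0.001, 0.149, 0.989, 0.0]
wrist_force: [0.4, -0.8, -2.4]
gripper_width: 0.183
grip_force: 40.0
```

creep_tool(steps=[0, 0, 0, 10, 30, 0, 0, 0, 0, 0, 20, 65, 0, 0, 0, 0, 0, 30, 100, 0, 0, 0, 0, 0, 39, 135, 0, 0, 0, 0, 0, 45, 158, 0, 0, 0, 0, 0, 48, 168, 0, 0, 0, 0, 0, 48, 170, 0, 0, 0, 0, 0, 48, 170, 0, 0, 0, 0, 0, 48, 170, 0, 0])

```text
time_s: 13.22
tcp_pos: [544.9, 228.3, 302.8]
ee_rot: [-0.0, 0.153, 0.988, -0.001]
wrist_force: [-0.2, -1.1, -2.3]
gripper_width: 0.189
grip_force: 40.0
```

```bash
python3 -c "
from h import *
print(bot.state()['tcp_pos'],tool([546,232,190]))"
```

```text
[544.94066334 228.30994927 302.75087975] [9.46531437e-02 4.02129721e+00 1.12744489e+02]
```

creep_tool(steps=[0, 0, 0, 0, 2, 20, 0, 0, 0, 0, 0, 3.5, 50, 0, 0, 0, 0, 0, 3.5, 80, 0, 0, 0, 0, 0, 3.5, 103, 0, 0, 0, 0, 0, 3.5, 113, 0, 0, 0, 0, 0, 3.5, 113, 0, 0, 0, 0, 0, 3.5, 113, 0, 0, 0, 0, 0, 3.5, 113, 0, 0, 0, 0, 0, 3.5, 113, 0])

```text
time_s: 13.97
tcp_pos: [546.9, 234.0, 192.1]
ee_rot: [0.001, 0.152, 0.988, 0.001]
wrist_force: [0.5, -0.1, -2.0]
gripper_width: 0.182
grip_force: 40.0
```

```bash
python3 look.py wf
```

Run:
```python
from h import *;import json
c=json.load(open('wf.json'));p=bot.state()['tcp_pos'];print(p)
print('tip',proj(c,[p[0],p[1],p[2]-74]),'tip+off',proj(c,[p[0]+1.6,p[1]-1.2,p[2]-74]),'collar',proj(c,[p[0],p[1],p[2]-30]),'face',proj(c,[547.5,231.2,75]))
im=cv2.imread('pics/wf.png');u,v=map(int,proj(c,[p[0],p[1],p[2]-74]));print(u-64,v-48)
cv2.imwrite('pics/z4.png',cv2.resize(im[v-48:v+48,u-64:u+64],(800,600),interpolation=cv2.INTER_CUBIC))
```

```text
[546.68038936 234.099054   191.85275548]
tip (np.float64(256.8305882196945), np.float64(202.5001604767404)) tip+off (np.float64(255.9572824692172), np.float64(204.84870511326818)) collar (np.float64(256.85073415800605), np.float64(225.43653491219035)) face (np.float64(253.9954850481216), np.float64(188.6689037458025))
192 154
```

View pics/z4.png

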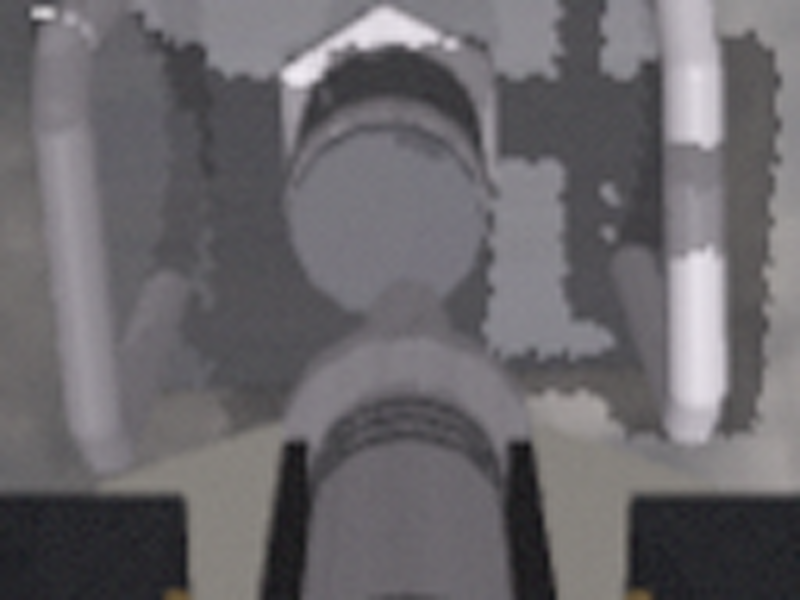

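The tip centre is at about (257.1,203.3) px, from its far edge at (409,280) in the zoom. The face centre is at about (253.5,189.3) px. The pin is upright, in line with the jaws and clear of both guard bars.

Run:
```python
from h import *;import json
c=json.load(open('wf.json'));p=bot.state()['tcp_pos']
t=plane(c,257.1,203.3,p[2]-74);f=plane(c,253.5,189.3,75);print(t,f,t[:2]-p[:2])
for tgt in ([547.5,231.2],f[:2]): print(tool([*(np.array(tgt)-(t[:2]-p[:2])),83+74]))
```

```text
[547.35375947 234.10150914 117.85275548] [547.92708602 230.59985306  75.        ] [0.67337011 0.00245514]
[-0.94240465 -2.79294959 34.84918955]
[-1.52961467 -3.23765527 34.84942941]
```

creep_tool(steps=[0, 0, 0, -1.2, -3, 0, 0, 0, 0, 0, -1.2, -3, 0, 0, 0, 0, 0, -1.2, -3, 8, 0, 0, 0, 0, -1.2, -3, 16, 0, 0, 0, 0, -1.2, -3, 22, 0, 0, 0, 0, -1.2, -3, 25, 0, 0, 0, 0, -1.2, -3, 25, 0, 0, 0, 0, -1.2, -3, 25, 0, 0, 0, 0, -1.2, -3, 25, 0])

```text
time_s: 14.77
tcp_pos: [546.2, 230.8, 165.3]
ee_rot: [0.0, 0.151, 0.988, 0.0]
wrist_force: [0.7, -0.3, -1.5]
gripper_width: 0.189
grip_force: 40.0
```

creep_tool(steps=[0, 0, 0, 0, 0, 0, 0, 0, 0, 0, 0, 0, 0, 0, 0, 0, 0, 0, 0, 0, 0])

```text
time_s: 15.02
tcp_pos: [546.2, 230.8, 165.5]
ee_rot: [0.0, 0.151, 0.988, 0.0]
wrist_force: [-0.1, 0.0, -1.8]
gripper_width: 0.192
grip_force: 40.0
```

```bash
python3 look.py wg
```

Run:
```python
from h import *;import json
c=json.load(open('wg.json'));p=bot.state()['tcp_pos'];print(p,tool([547.0,231,157]))
```

```text
[546.13647612 230.77539983 165.45904612] [-0.75443508  0.46941406  8.45943604]
```

creep_tool(steps=[0, 0, 0, -0.4, 0.6, 2, 0, 0, 0, 0, -0.4, 0.6, 4, 0, 0, 0, 0, -0.4, 0.6, 6, 0, 0, 0, 0, -0.4, 0.6, 8.3, 0, 0, 0, 0, -0.4, 0.6, 8.3, 0, 0, 0, 0, -0.4, 0.6, 8.3, 0, 0, 0, 0, -0.4, 0.6, 8.3, 0, 0, 0, 0, -0.4, 0.6, 8.3, 0, 0, 0, 0, -0.4, 0.6, 8.3, 0, 0, 0, 0, -0.4, 0.6, 8.3, 0])

```text
time_s: 15.9
tcp_pos: [546.6, 231.2, 157.0]
ee_rot: [0.0, 0.151, 0.988, 0.0]
wrist_force: [-0.1, -0.2, -1.4]
gripper_width: 0.191
grip_force: 40.0
```

```bash
python3 look.py wh
```

Run:
```python
from h import *;import json
c=json.load(open('wh.json'));p=bot.state()['tcp_pos'];print(p)
t=np.round(proj(c,[p[0]+.7,p[1],p[2]-74]),1);f=np.round(proj(c,[547.5,231.2,75]),1);print('predicted tip,face',t,f)
# face sides / shank sides: gradient along rows
im=cv2.GaussianBlur(cv2.imread('pics/wh.png',0),(3,3),0).astype(int)
for v in range(int(f[1])-14,int(f[1])+16,4): print(v,im[v,225:285:2].tolist())
```

```text
[546.59477161 231.17654167 157.00567394]
predicted tip,face [257.3 203.8] [257.4 200.7]
186 [80, 80, 80, 81, 80, 79, 86, 123, 88, 103, 111, 101, 88, 93, 96, 97, 97, 97, 95, 91, 90, 95, 110, 97, 83, 135, 129, 125, 131, 132]
190 [73, 78, 80, 81, 80, 80, 82, 87, 107, 97, 94, 97, 98, 97, 97, 97, 97, 97, 96, 97, 97, 96, 93, 100, 108, 121, 128, 135, 135, 135]
194 [73, 80, 79, 79, 81, 80, 82, 100, 95, 96, 96, 97, 98, 97, 97, 96, 97, 97, 97, 97, 97, 97, 98, 98, 109, 110, 125, 136, 135, 135]
198 [76, 81, 81, 81, 81, 80, 80, 110, 120, 113, 113, 117, 119, 111, 98, 100, 100, 98, 96, 99, 104, 109, 115, 118, 115, 108, 134, 136, 135, 136]
202 [78, 77, 78, 80, 79, 79, 79, 98, 119, 120, 120, 120, 120, 114, 109, 108, 107, 107, 107, 117, 118, 119, 119, 119, 117, 110, 128, 134, 134, 134]
206 [79, 80, 81, 81, 80, 80, 80, 86, 113, 121, 120, 117, 114, 107, 107, 107, 105, 107, 106, 108, 116, 118, 119, 118, 107, 91, 129, 135, 134, 134]
210 [82, 82, 82, 83, 82, 82, 82, 82, 89, 107, 110, 117, 126, 126, 125, 128, 128, 128, 127, 123, 117, 113, 109, 109, 90, 105, 134, 135, 135, 135]
214 [82, 83, 82, 83, 82, 82, 82, 88, 112, 127, 129, 128, 128, 125, 123, 123, 123, 125, 125, 123, 125, 128, 127, 119, 105, 127, 135, 136, 135, 134]
```

The lateral centres agree: face columns 239–274.5 and tip columns 252–262 both centre on 257. Height is 8 mm and the arm is still, so I'm handing in.

```bash
python3 -c "
from bench import bot
print(bot.close_job())"
```

```text
the job is handed in; nothing more can be done
None
```

I pressed the teach button down to its stop and held it there for over half a second. I then handed the job in with the pin held upright and still, centred about 8 mm above the sensor's face; I felt no contact with the sensor or guard bars and kept the carry path well above the plugs. No verdict came back.

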